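# Gather loose spares in one corner of an open tote and hold it tilted

## Robot

A 6-joint arm with a two-finger parallel gripper is mounted at the origin on a cart in front of the work surface, level with it; the furniture and walls round the work are solid. World frame = base frame: x ahead of the robot, y to its left, z up, the work surface at z = 0. Lengths are in m, angles in rad, forces in N, time in s.
With the tool pointing down it reaches from about 0.3 to 0.85 m from the base axis. Payload 5.4 kg.
Tool frame: the origin (TCP) lies at the very end of the fingers, on their centre line; the grasp point (between the pads) lies manip.tcp_to_grasp behind it (manip.tcp_to_grasp is the distance from the TCP to the grasp point, in m); z points along the fingers, y is the line along which they close (so a half turn about z gives the same grasp; the last joint's range is limited). The gripper opens to 85 mm and grips with 20 to 120 N. Pads are 22 mm wide; open, the fingers measure 114 mm over their backs; the gripper's body (76 mm by 85 mm) begins 54 mm behind the grasp point. The pads swing forward as they close: fully open they stand 13 mm farther back than shut.
Start: joints at [-1.394, 0.158, 1.597, -0, 1.386, -0.21], TCP at [0.217, -0.533, 0.231] pointing down, gripper open.
Joint ranges: [-2.91, 2.91], [-0.94, 2.29], [0.18, 2.7], [-1.29, 4.43], [0.17, 2.64], [-3, 3]. Speed limits (rad/s): [2.57, 2.57, 3.14, 3.14, 3.14, 3.14].

## Interface

Orientations are given as [roll, pitch, yaw] about the fixed x, y, z axes, in that order (R = Rz(yaw) Ry(pitch) Rx(roll)).
In Python, from cell import manip gives the robot as it stands. Calls block until the motion is done:
- manip.move_ptp(position, orientation): joint-space move of the TCP to a pose.
- manip.move_l(position, attitude=None, speed=0.15): straight line of the TCP; attitude=None keeps the orientation; speed is the mean speed in m/s.
- manip.move_joints(angles): joint-space move.
- manip.command_gripper(opening, grasp_force=None): opening from 0.0 (shut) to 1.0 (fully open); grasp_force is the grip in N (None keeps the last); returns when the fingers have stopped.
- manip.dwell(seconds).
- manip.ik(position, orientation): joint angles nearest the present ones, or None.
- manip.state(): the state.
- manip.snapshot(name): name is "scene" or "side" or "wrist"; returns the picture (400x640x3 uint8, red, green, blue); there is no depth.
- manip.camera_model(name): a dict with "intrinsics" (3x3 intrinsics, pixels), "pose" (4x4, takes a point from camera to world coordinates). Camera axes: x right, y down, z forward; pixel columns grow to the right and rows downward; lengths in m; the calibration is good to about 2 mm. A picture is of the moment at which its call begins: read the wrist's pose just before it. camera_model takes no time and is no camera call; for the wrist camera it gives the pose at the moment of the call.
A pose or a line that the arm cannot do raises manip.IKError and nothing moves.
- manip.finish_job(): hands the job in; it is judged then, once.
The state is a dict: "t": time; "joints": joint angles; "joint_velocities": joint speeds; "joint_efforts": joint torques, N m; "ee_pos": TCP position; "tcp_rot": TCP orientation; "ft_force": force on the tool from outside, world axes, zero at the start; "moment": the same for the moment, N m; "width": opening from 0.0 (shut) to 1.0 (fully open); "gripper_force": force on a finger pad.
Only numpy, scipy, OpenCV 4.12 (cv2) and the standard library are available. Lean on these libraries where they do the work, as an engineer would, in place of code of your own. Each camera call takes 0.05 s, during which the arm holds its last target. There are 200 camera calls.

## Task

Swing both lid flaps of the small black tote open past upright, then take hold of the tote and tip it so that the three loose spares inside slide together into one corner: of the two corners nearest the robot, the one on the side where the round steel dish lies, where I want to pick them out. Finish while holding the tote tilted that way, by about 30 degrees, with that corner the lowest, the spares lying still in it and the flaps still open; do not let go. Leave the dish and the amber tape roll where they are.

Things in the scene. Friction and masses are not known exactly. Their poses are not given: they have to be found in the camera images.
- tote: small black tote, loose, 0.5 kg: 210 (x) x 170 mm (y), walls 76 high, 5 thick; light grey inner floor 6 mm above the underside; slick inside, parts slide from 8-13 degrees of tilt. Origin: centre of the underside; x to the end far from the robot, y left, z up. Mid end walls carry grippy grips: 90 mm long (y), 10 thick (x), centred at x = +/-102.5, from 52 to 92 mm above the underside
- far_grip (a point): middle of the grip on the far end wall, 82 mm above the tote's underside (10 mm below the grip's top edge); pinch it across its 10 mm thickness (along the tote's x) from above
- corner_left (a point): inner floor corner of the tote, near end, left side (tote x = -100, y = +80, z = 6 mm)
- corner_right (a point): inner floor corner of the tote, near end, right side (tote x = -100, y = -80, z = 6 mm)
- flap_left (a joint): left lid flap, hinged on the left long wall: 0 flat closed, 1.57 upright, stop at 2.0 leaning outward; starts ajar. The stiff hinge (0.03 N m) holds it where it is put. 184 mm long (tote x), 81 mm from hinge to free edge, 3.5 thick; mid free edge has a thumb notch 60 long, 12 deep. Closed flaps nearly meet mid-tote; push the free edge from below, up and outward
- flap_right (a joint): the same for the right lid flap, mirrored
- flap_left_hinge (a point): point on the left flap's hinge axis, mid length (tote x = 0, y = +83, z = 79 mm); the axis runs along the tote's x
- flap_right_hinge (a point): the same for the right flap (tote y = -83 mm)
- flap_left_edge (a point): bottom of the thumb notch in the left flap's free edge, mid length, 69 mm from the hinge axis
- flap_right_edge (a point): the same for the right flap
- terminal_strip: loose spare in the tote: white screw terminal strip, 55 x 18 x 18 mm, 30 g; origin at the centre of its underside, long along its y
- fuse_case: loose spare in the tote: small white lidded case, 62 x 38 x 26 mm, 40 g; origin at the centre of its underside, long along its y
- teal_cap: loose spare in the tote: teal round plastic cap, 38 mm across, 25 mm high, 20 g; origin at the centre of its underside
- dish: round steel dish with screws, 87 mm across, 20 mm high, loose on the bench to the left or to the right of the tote; origin at the centre of its underside. Its side tells which near corner is wanted
- tape_roll: flat amber tape roll, 94 mm across, 18 mm high, loose on the bench on the other side of the tote; origin at the centre of its underside
Things that resemble listed ones, but are neither listed nor needed, are in the scene too. What is shaped like the tape_roll but pink is not meant.

How it is judged:
On the way, in this order (a step that is already met when the one before it is completed fails the run):
1. both lid flaps are swung open past upright (value of joint each of flap_left, flap_right above 1.6 rad), for 0.2 s.
2. the tote begins to tilt with the spares still lying away from the near corners (angle between tote's own z axis and vertical above 0.06 rad and distance between each of terminal_strip, fuse_case, teal_cap and corner_left above 0.11 m and distance between each of terminal_strip, fuse_case, teal_cap and corner_right above 0.11 m), for 0.02 s.
At the end, for the whole second after the job is handed in: Fingers hold the tote tilted 16 to 45 degrees, near corner on the dish's side lowest (far end up, dish side down, 6 degrees or more each); spares at rest, origins within 110 mm of that inner corner; flaps beyond 1.5 rad; tote not leaning on dish or tape roll (value of joint each of flap_left, flap_right above 1.5 rad and angle between tote's own z axis and vertical between 0.28 and 0.8 rad and angle between tote's own x axis and vertical below 1.471 rad and ((world y of dish above 0.24 m and angle between tote's own y axis and vertical above 1.671 rad and distance between each of terminal_strip, fuse_case, teal_cap and corner_left below 0.11 m) or (world y of dish below 0.24 m and angle between tote's own y axis and vertical below 1.471 rad and distance between each of terminal_strip, fuse_case, teal_cap and corner_right below 0.11 m)) and contact force between the fingers and tote above 1 N and contact force between tote and dish below 0.3 N and contact force between tote and tape_roll below 0.3 N and angular speed of tote below 0.15 rad/s and linear speed of each of terminal_strip, fuse_case, teal_cap below 0.04 m/s); the arm keeps its last pose, push and grip.
It fails at once if the dish is pushed more than 3 cm (distance of dish from where it was at the start of the episode above 0.03 m).
It fails at once if the tape roll is pushed more than 3 cm (distance of tape_roll from where it was at the start of the episode above 0.03 m).
It also fails if it takes over 64 s, if anything falls off the work surface, if the arm or the gripper's body presses on something with over 40 N, if the wrist force passes 120 N, or if a joint passes its speed limit or range.

## Working session

There is one attempt and no reset: what is moved stays moved. The work goes in short steps, each a Python script; the robot and the scene stay as the last script left them, time stands still between calls to the robot, and variables do not carry over. Pictures are saved under pics/ and viewed, at most 10 in all, crops included, and the job is handed in when it is done.

```bash
mkdir -p pics; ls
python3 - <<'E'
from cell import manip
import cv2, numpy as np
for n in ("scene","side"):
    im=manip.snapshot(n); cv2.imwrite(f"pics/{n}0.png",im[:,:,::-1])
    c=manip.camera_model(n); print(n,np.round(c["intrinsics"],1).tolist(),np.round(c["pose"],3).tolist())
c=manip.camera_model("wrist");print(np.round(c["intrinsics"],1).tolist(),np.round(c["pose"],3).tolist())
s=manip.state();print(s, manip.tcp_to_grasp)
E
```

```text
pics
scene [[505.1, 0.0, 303.3], [0.0, 505.1, 196.8], [0.0, 0.0, 1.0]] [[-0.595, -0.606, 0.528, -0.227], [-0.804, 0.443, -0.397, 0.871], [0.007, -0.661, -0.75, 1.134], [0.0, 0.0, 0.0, 1.0]]
side [[462.1, 0.0, 316.6], [0.0, 462.1, 196.3], [0.0, 0.0, 1.0]] [[-1.0, 0.017, -0.007, 0.511], [0.014, 0.506, -0.863, 1.366], [-0.011, -0.863, -0.506, 0.726], [0.0, 0.0, 0.0, 1.0]]
[[281.9, 0.0, 322.3], [0.0, 281.9, 197.7], [0.0, 0.0, 1.0]] [[0.379, -0.889, -0.256, 0.282], [-0.926, -0.364, -0.103, -0.505], [-0.002, 0.276, -0.961, 0.374], [0.0, 0.0, 0.0, 1.0]]
{'t': 0.1, 'joints': array([-1.39408217e+00,  1.58970253e-01,  1.59813326e+00, -3.66994678e-05,
        1.38620257e+00, -2.10112599e-01]), 'joint_velocities': array([-0.00059055,  0.00019377, -0.00357694,  0.00051521,  0.00137349,
        0.0003755 ]), 'joint_efforts': array([-6.37783105e-04, -3.96995223e+01, -3.32337105e+01, -1.98634530e-04,
        4.15271395e-03, -1.13178919e-05]), 'ee_pos': array([ 0.21678341, -0.53197147,  0.23041072]), 'tcp_rot': array([-3.13990938e+00, -3.22098945e-04,  3.86833249e-01]), 'ft_force': array([-0.66489591, -0.18832278,  0.02122548]), 'moment': array([-0.01823562,  0.00991509, -0.0210654 ]), 'gripper_force': 0.0, 'width': 1.0041998599543727} 0.0187
```

View pics/scene0.png

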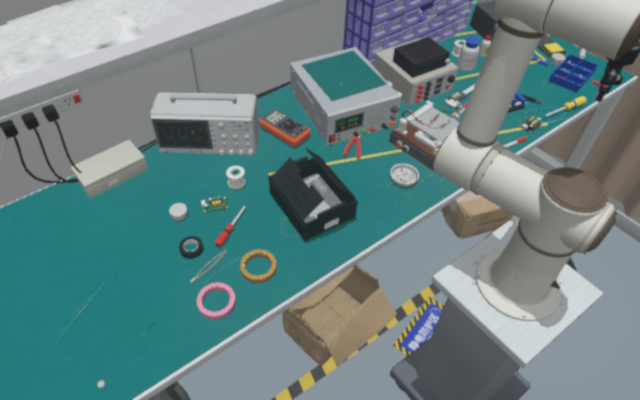

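View pics/side0.png

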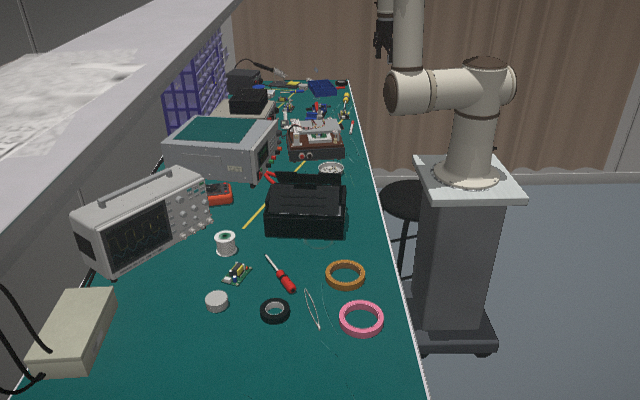

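Scene view: tote at about (312,195) with flaps ajar. The steel dish is at (404,175), on the robot's right of the tote. The amber roll is at (258,265) on the left, and the pink ring at (216,300) is the decoy.

```bash
cat > h.py <<'E'
from cell import manip
import cv2, numpy as np
def ray(c,uv):
    K,P=np.array(c["intrinsics"]),np.array(c["pose"])
    d=P[:3,:3]@np.linalg.inv(K)@np.array([uv[0],uv[1],1.]); return P[:3,3],d/np.linalg.norm(d)
def onz(c,uv,z):
    o,d=ray(c,uv); return o+d*(z-o[2])/d[2]
def proj(c,p):
    K,P=np.array(c["intrinsics"]),np.array(c["pose"])
    q=K@(P[:3,:3].T@(np.array(p)-P[:3,3])); return q[:2]/q[2]
def tri(rs):
    A=sum(np.eye(3)-np.outer(d,d) for o,d in rs); b=sum((np.eye(3)-np.outer(d,d))@o for o,d in rs)
    return np.linalg.solve(A,b)
def snap(n,f):
    c=manip.camera_model(n); im=manip.snapshot(n)[:,:,::-1].copy(); cv2.imwrite(f"pics/{f}.png",im); np.savez(f"pics/{f}.npz",intrinsics=c["intrinsics"],pose=c["pose"]); return im,c
def cam(f): return dict(np.load(f"pics/{f}.npz"))
E
python3 - <<'E'
from h import *
c=manip.camera_model("scene"); s=manip.camera_model("side")
print("dish",onz(c,(404,176),.01),onz(s,(330,170),.015)); print("roll",onz(c,(258,265),.009),onz(s,(346,275),.009))
print("tote corners bottom: near-left?",onz(c,(308,237),0),onz(c,(355,207),0),onz(c,(270,192),.076),onz(c,(307,221),.076),onz(c,(355,192),.076))
print("side",onz(s,(265,235),0),onz(s,(344,238),0),onz(s,(266,211),.076),onz(s,(346,213),.076))
I1,I2=cv2.imread("pics/scene0.png"),cv2.imread("pics/side0.png")
a=cv2.resize(I1[135:250,250:370],(480,460),interpolation=cv2.INTER_CUBIC)
cv2.imwrite("pics/crop0.png",a)
# move wrist camera above the tote
j=[]
for p in ([.44,.24,.40],):
    for yaw in (0,):
        print(manip.ik(p,[np.pi,0,yaw]))
E
```

```text
dish [ 0.44995235 -0.02575546  0.01      ] [ 0.45429036 -0.01972888  0.015     ]
roll [0.44233873 0.51540388 0.009     ] [0.43738904 0.51524674 0.009     ]
tote corners bottom: near-left? [0.44331919 0.34889817 0.        ] [0.44957845 0.17139546 0.        ] [0.58768308 0.37556734 0.076     ] [0.44266372 0.35404206 0.076     ] [0.44648576 0.18234591 0.076     ]
side [0.6451985  0.33174463 0.        ] [0.43127751 0.35227221 0.        ] [0.63753384 0.33007211 0.076     ] [0.42709034 0.34675664 0.076     ]
[ 2.57777535e-01 -8.86246617e-02  1.52324400e+00 -4.44089210e-16
  1.70697331e+00  1.82857386e+00]
```

View pics/crop0.png

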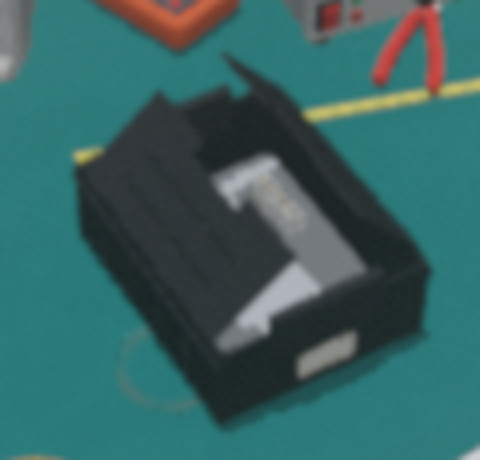

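Crop: the left flap is lower (notch edge around crop (240,200)) and the right flap is steep on the far side. The inner floor shows between them with white parts. The dish at y≈-0.02 m is on the right, so the target is corner_right. Next I take wrist views from above.

Run:
```python
from h import *
manip.move_ptp([.30,-.40,.36],[np.pi,0,0])
manip.move_ptp([.56,.21,.36],[np.pi,0,0]); manip.dwell(.3)
a,c=snap("wrist","w1")
manip.move_l([.56,.31,.36],speed=.25); manip.dwell(.3)
b,c2=snap("wrist","w2")
cv2.imwrite("pics/w12.png",np.vstack([cv2.resize(a[:300],(640,300)),b[:300]]))
print(manip.state()["t"],np.round(c["pose"],3).tolist())
```

```text
4.5333 [[0.001, -0.961, -0.277, 0.63], [-1.0, -0.001, -0.001, 0.21], [0.0, 0.277, -0.961, 0.503], [0.0, 0.0, 0.0, 1.0]]
```

View pics/w12.png

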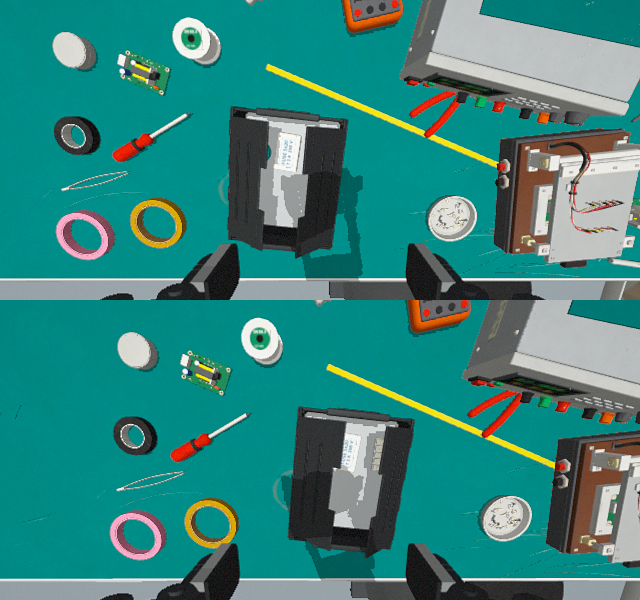

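Wrist views: tote at about (287,180) in the top picture and (350,480) in the bottom one. Dish at (452,218), amber roll at (157,223). Enlarging the tote in both.

Run:
```python
from h import *
a=cv2.imread("pics/w1.png")[95:260,222:352]; b=cv2.imread("pics/w2.png")[95:260,284:414]
f=lambda i:cv2.convertScaleAbs(cv2.resize(i,None,fx=3,fy=3,interpolation=cv2.INTER_CUBIC),alpha=2.0,beta=25)
cv2.imwrite("pics/zoom1.png",np.hstack([f(a),f(b)]))
```

```text
(no output)
```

View pics/zoom1.png

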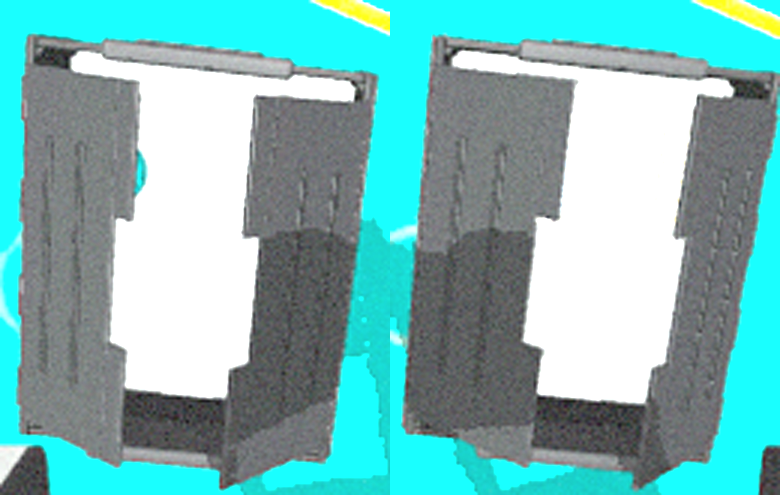

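Both views show the far grip, the notch corners and the free-edge corners clearly. Triangulating them.

Run:
```python
from h import *
c1,c2=cam("w1"),cam("w2")
L=lambda p:(222+(p[0]+.5)/3-.5,95+(p[1]+.5)/3-.5)
R=lambda p:(284+(p[0]-390+.5)/3-.5,95+(p[1]+.5)/3-.5)
pts=dict(gripfarL=((104,42),(522,42)),gripfarR=((292,60),(709,60)),gripnearL=((104,55),(522,55)),gripnearR=((292,75),(708,75)),
LnotchF=((116,217),(536,217)),LnotchN=((110,346),(524,343)),LedgeF=((139,84),(575,80)),LedgeN=((121,466),(537,467)),
RnotchF=((258,238),(685,238)),RnotchN=((247,366),(665,365)),RedgeF=((255,96),(697,95)),RedgeN=((222,487),(638,489)),
LcornF=((27,36),(435,36)),RcornF=((377,74),(777,72)),LcN=((22,432),(406,430)),RcN=((328,462),(716,462)))
for k,(a,b) in pts.items():
    r1,r2=ray(c1,L(a)),ray(c2,R(b)); p=tri([r1,r2]); print(k,np.round(p,4),round(abs(np.dot(np.cross(r1[1],r2[1]),r1[0]-r2[0]))/np.linalg.norm(np.cross(r1[1],r2[1])),4))
for n,ims in (("dish",None),):
    print(onz(c1,(452,218),.02),onz(c1,(157,223),.018))
```

```text
gripfarL [0.6406 0.3021 0.0913] 0.0003
gripfarR [0.6326 0.2147 0.0919] 0.0002
gripnearL [0.6348 0.3021 0.093 ] 0.0003
gripnearR [0.6258 0.2148 0.0919] 0.0002
LnotchF [0.563  0.2957 0.1172] 0.0002
LnotchN [0.503  0.301  0.1227] 0.0016
LedgeF [0.6233 0.28   0.1282] 0.0019
LedgeN [0.4491 0.2949 0.142 ] 0.0003
RnotchF [0.5562 0.2297 0.1321] 0.0001
RnotchN [0.4961 0.2356 0.1327] 0.0006
RedgeF [0.6181 0.2297 0.1391] 0.0006
RedgeN [0.4394 0.2475 0.1449] 0.0008
LcornF [0.6439 0.3441 0.0702] 0.0003
RcornF [0.6265 0.172  0.058 ] 0.0011
LcN [0.4356 0.3649 0.072 ] 0.0013
RcN [0.424  0.1958 0.0865] 0.0001
[ 0.45253435 -0.02636418  0.02      ] [0.44167806 0.51379854 0.018     ]
```

```bash
cat >> h.py <<'E'
from scipy.spatial.transform import Rotation as Ro
TH=-0.095; C=np.array([.5317,.2682,0])
def W(p,th=TH,c=C): return c+Ro.from_euler("z",th).apply(p)
def grasp_rot(th=TH): return Ro.from_euler("z",th)*Ro.from_euler("xyz",[np.pi,0,np.pi/2])
def eul(r): return r.as_euler("xyz")
# rotating tote about bottom near-right corner by a (rad); w = weight of pitch (far end up) vs roll (right down)
def tilt(a,pitch=.7071,roll=.7071,th=TH,c=C,gz=.079,lift=0.):
    Rt=Ro.from_euler("z",th); T=Rt*Ro.from_rotvec(a*np.array([roll,-pitch,0]))*Rt.inv()
    piv=W([-.105,-.085,0],th,c); p=W([.1025,0,gz-manip.tcp_to_grasp],th,c)
    return piv+T.apply(p-piv)+[0,0,lift], eul(T*grasp_rot(th))
E
python3 - <<'E'
from h import *
e=eul(grasp_rot())
print(manip.ik(W([0,0,.2]),e))
for a in (0,.2,.4,.52,.6):
    p,r=tilt(a); print(a,np.round(p,3),np.round(r,2),np.round(Ro.from_euler("xyz",r).as_matrix()[:,2],2),manip.ik(p,r))
manip.move_ptp(W([0,-.003,.22]),e)
manip.command_gripper(0.0,30)
manip.move_l(W([0,-.003,.10]),speed=.15)
f=lambda:print(np.round(manip.state()["ft_force"],2),round(manip.state()["t"],1))
f()
manip.move_l(W([0,.072,.10]),speed=.06);f()
manip.move_l(W([0,.070,.12]),speed=.06)
manip.move_l(W([0,.0835,.12]),speed=.04);f()
manip.move_l(W([0,0,.12]),speed=.15)
manip.move_l(W([0,0,.10]),speed=.1)
manip.move_l(W([0,-.072,.10]),speed=.06);f()
manip.move_l(W([0,-.070,.12]),speed=.06)
manip.move_l(W([0,-.0835,.12]),speed=.04);f()
manip.move_l(W([0,0,.12]),speed=.15)
manip.move_l(W([0,0,.36]),speed=.25)
manip.move_l(W([.02,-.05,.36]),speed=.25); manip.dwell(.2)
a,_=snap("wrist","w3"); b,_=snap("scene","s3")
manip.move_l(W([.1025,-.05,.36]),speed=.25); manip.dwell(.2)
d,_=snap("wrist","w4"); f()
a[:30,:]; cv2.imwrite("pics/v3.png",np.vstack([a[:300],d[:300]]))
E
```

```text
[ 2.64452561e-01  2.34898974e-01  1.57181480e+00 -4.44089210e-16
  1.33487888e+00  3.59452561e-01]
0 [0.634 0.258 0.06 ] [3.14 0.   1.48] [ 0. -0. -1.] [ 2.11172083e-01  5.97758796e-01  1.38405037e+00 -4.44089210e-16
  1.15978348e+00  3.06172083e-01]
0.2 [0.621 0.248 0.1  ] [ 3.   -0.14  1.49] [ 0.15  0.13 -0.98] [0.1524533  0.38678746 1.60509158 0.12280479 0.98086205 0.18771488]
0.4 [0.603 0.233 0.136] [ 2.85 -0.28  1.52] [ 0.3   0.25 -0.92] [ 0.07256365  0.18154871  1.81977921  0.30986627  0.83271793 -0.00636338]
0.52 [0.59  0.222 0.155] [ 2.76 -0.36  1.55] [ 0.38  0.32 -0.87] [ 0.01151031  0.06186716  1.94576986  0.46447191  0.77052217 -0.17057247]
0.6 [0.58  0.214 0.167] [ 2.69 -0.41  1.57] [ 0.44  0.36 -0.83] [-0.03581859 -0.01596223  2.02851517  0.58538816  0.74586273 -0.30025017]
[-0.01 -0.56  0.03] 7.6
[-1.03 -2.43  6.67] 9.0
[-0.37  0.13 -0.92] 10.0
[1.3  2.89 6.29] 12.4
[ 0.28 -0.39 -0.04] 13.4
[-0.13  0.69  0.63] 16.6
```

View pics/v3.png

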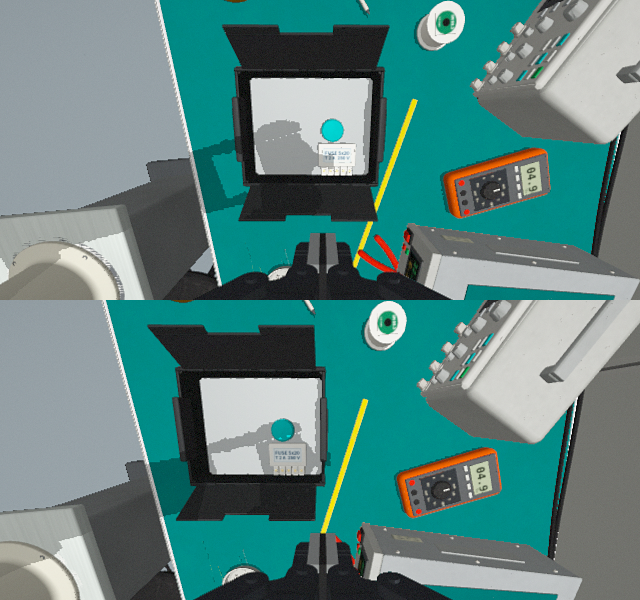

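Both flaps now lie outside the walls (top picture: left flap at (305,45), right flap at (310,203)). The spares are at the far end ((332,130), (337,157)) and the far grip is at (381,125). Zooming to triangulate the flaps and grip.

Run:
```python
from h import *
f=lambda i:cv2.convertScaleAbs(cv2.resize(i,None,fx=2.3,fy=2.3,interpolation=cv2.INTER_CUBIC),alpha=1.7,beta=25)
a=cv2.imread("pics/w3.png")[15:230,220:394]; b=cv2.imread("pics/w4.png")[15:230,160:334]
z=np.hstack([f(a),f(b)]);print(z.shape); cv2.imwrite("pics/zoom3.png",z[:,:800])
```

```text
(494, 800, 3)
```

View pics/zoom3.png

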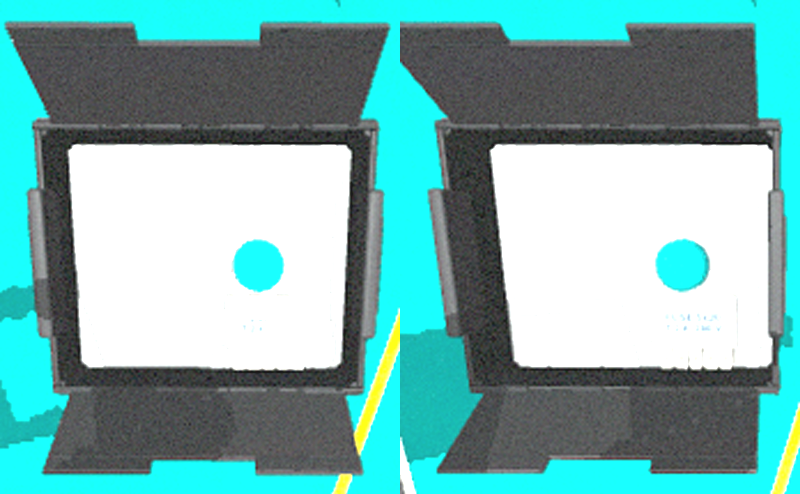

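Run:
```python
from h import *
c1,c2=cam("w3"),cam("w4")
s=2.3
L=lambda p:(220+(p[0]+.5)/s-.5,15+(p[1]+.5)/s-.5)
R=lambda p:(160+(p[0]-400+.5)/s-.5,15+(p[1]+.5)/s-.5)
pts=dict(gOL=((383,190),(784,191)),gOR=((373,335),(781,335)),gIL=((370,190),(771,191)),gIR=((361,335),(768,335)),
LF=((388,25),(754,24)),LnF=((260,41),(628,42)),LnN=((139,44),(505,44)),
RF=((362,472),(757,472)),RN=((43,472),(437,473)),RnF=((255,460),(652,460)),RnN=((150,460),(548,460)),
cLF=((378,122),(779,122)),cRF=((361,390),(776,390)),cLN=((35,122),(437,122)),cRN=((55,388),(472,388)),cap=((258,265),(682,265)))
for k,(a,b) in pts.items():
    r1,r2=ray(c1,L(a)),ray(c2,R(b)); p=tri([r1,r2]); q=Ro.from_euler("z",-TH).apply(p-C); print(k,np.round(p,4),"tote",np.round(q,4),"ang" ,np.round(np.arctan2(q[2]-.079,.083-abs(q[1])),2) if k[0] in "LR" else "")
```

```text
gOL [0.643  0.3048 0.0874] tote [0.1073 0.047  0.0874] ang 
gOR [0.6333 0.2182 0.0908] tote [ 0.1059 -0.0401  0.0908] ang 
gIL [0.6351 0.3056 0.0876] tote [0.0994 0.047  0.0876] ang 
gIR [0.6251 0.2195 0.0941] tote [ 0.0976 -0.0397  0.0941] ang 
LF [0.634  0.3775 0.1507] tote [0.0915 0.1185 0.1507] ang 2.03
LnF [0.5722 0.3761 0.1499] tote [0.0301 0.1113 0.1499] ang 1.95
LnN [0.5143 0.3791 0.1553] tote [-0.0278  0.1087  0.1553] ang 1.9
RF [0.6126 0.1494 0.1509] tote [ 0.0918 -0.1106  0.1509] ang 1.94
RN [0.4307 0.1676 0.1556] tote [-0.0911 -0.1097  0.1556] ang 1.91
RnF [0.5517 0.1602 0.1448] tote [ 0.0301 -0.1056  0.1448] ang 1.9
RnN [0.4902 0.1652 0.143 ] tote [-0.0315 -0.1064  0.143 ] ang 1.92
cLF [0.6436 0.3448 0.076 ] tote [0.1042 0.0869 0.076 ] ang 
cRF [0.6266 0.1796 0.0776] tote [ 0.1029 -0.0792  0.0776] ang 
cLN [0.4372 0.364  0.0763] tote [-0.1032  0.0864  0.0763] ang 
cRN [0.4203 0.199  0.073 ] tote [-0.1043 -0.0795  0.073 ] ang 
cap [0.566  0.265  0.0195] tote [0.0344 0.     0.0195] ang
```

Flaps are at about 1.9 rad and the tote has shifted about 3.5 mm to the left. Updating the pose, then grasping the far grip and tilting.

```bash
sed -i 's/^TH=.*/TH=-0.095; C=np.array([.5322,.2717,0])/' h.py
python3 - <<'E'
from h import *
e=eul(grasp_rot())
f=lambda m:(lambda s:print(m,np.round(s["ft_force"],2),np.round(s["moment"],2),round(s["gripper_force"],1),round(s["width"],3),round(s["t"],1)))(manip.state())
manip.command_gripper(.55,30)
manip.move_l(W([.1025,0,.18]),e,speed=.25)
manip.move_l(W([.1025,0,.0603]),e,speed=.1); f("down")
manip.command_gripper(0,90); f("grip")
for i,a in enumerate(np.linspace(.08,.48,6)):
    p,r=tilt(a,lift=.003*min(1,(i+1)/2)); manip.move_l(p,r,speed=.05); f(round(a,2))
manip.dwell(1.0)
a,_=snap("wrist","w5"); b,_=snap("scene","s5")
cv2.imwrite("pics/v5.png",np.vstack([a[:300],cv2.resize(b[110:260,210:450],(640,300+100))[:300]]))
f("end")
E
```

```text
down [-0.58  0.62  0.85] [-0.02 -0.02 -0.  ] 0.0 0.551 19.3
grip [-2.33 -0.48  3.42] [-0.01  0.18 -0.05] 88.6 0.099 19.8
0.08 [ 1.57  0.28 -3.96] [-0.08 -0.31 -0.05] 87.9 0.102 20.3
0.16 [ 0.14 -0.56 -6.87] [-0.23 -0.45  0.02] 87.7 0.101 20.8
0.24 [-0.67  0.24 -6.64] [-0.3  -0.32  0.03] 87.7 0.103 21.3
0.32 [ 0.35 -0.27 -6.32] [-0.39 -0.23 -0.01] 87.7 0.101 21.8
0.4 [ 1.01 -1.26 -6.32] [-0.45 -0.11 -0.06] 87.8 0.102 22.3
0.48 [-0.43  0.33 -7.24] [-0.57 -0.03  0.01] 88.0 0.098 22.8
end [-0.36  0.12 -6.66] [-0.6  -0.06  0.05] 88.0 0.101 23.9
```

View pics/v5.png

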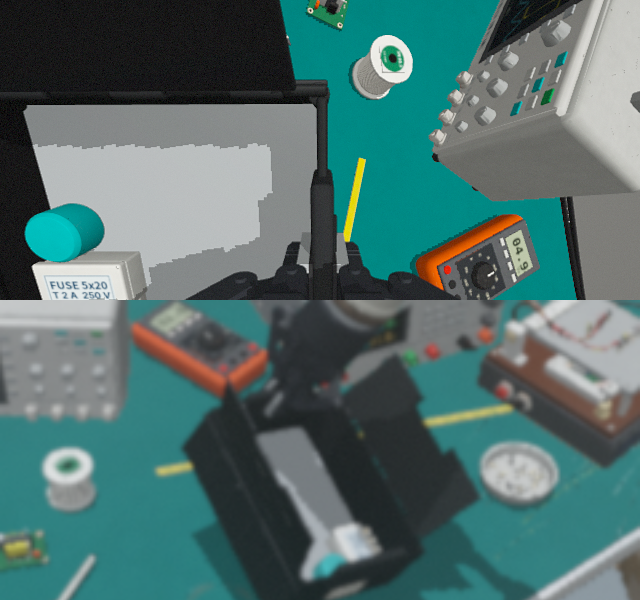

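The spares have slid to the near-right corner: cap at (65,232), case at (88,275). I need to see the terminal strip, so I'll view the full wrist frame with the 110 mm limit drawn on the floor.

Run:
```python
from h import *
def draw(f,h=0):
    im=cv2.imread(f"pics/{f}.png"); c=cam(f)
    Rt=Ro.from_euler("z",TH); T=Rt*Ro.from_rotvec(.48*np.array([.7071,-.7071,0]))*Rt.inv(); piv=W([-.105,-.085,0])
    P=lambda q: proj(c,piv+T.apply(W(q)-piv)+[0,0,.003])
    t=np.linspace(0,np.pi/2,40)
    cv2.polylines(im,[np.array([P([-.1+.11*np.cos(x),-.08+.11*np.sin(x),.006]) for x in t]).astype(int)],False,(0,0,255),1)
    cv2.polylines(im,[np.array([P(q) for q in ([-.1,-.08,.006],[.1,-.08,.006],[.1,.08,.006],[-.1,.08,.006])]).astype(int)],True,(0,255,0),1)
    print([np.round(P(q)) for q in ([-.1,-.08,.006],[.1,-.08,.006],[.1,.08,.006])]); return im
a,b=draw("w5"),draw("s5")
b=cv2.resize(b[150:260,270:400],(380,322),interpolation=cv2.INTER_CUBIC)
o=np.zeros((400,800,3),np.uint8); o[:,:400]=a[:,:400]; o[:322,410:790]=b; cv2.imwrite("pics/v6.png",cv2.convertScaleAbs(o,alpha=1.3,beta=15))
```

```text
[array([ 76., 308.]), array([319., 308.]), array([319., 102.])]
[array([354., 215.]), array([323., 157.]), array([280., 165.])]
```

View pics/v6.png

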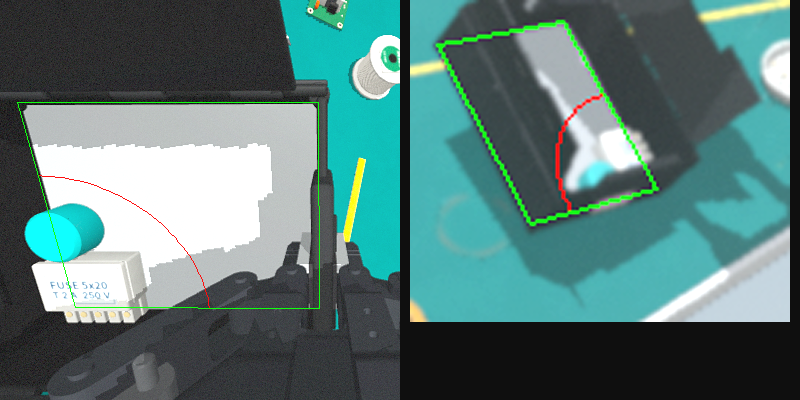

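The cap (65,232), case (88,285) and strip (100,315) all lie within the 110 mm arc at corner_right. Easing to 30°, then handing in.

Run:
```python
from h import *
p,r=tilt(.52,lift=.003); manip.move_l(p,r,speed=.03); manip.dwell(1.0)
s=manip.state(); print(np.round(s["ft_force"],2),s["gripper_force"],s["t"])
print(manip.finish_job())
```

```text
[ 0.08 -0.15 -6.39] 88.12744617462158 25.3167
the job is handed in; nothing more can be done
None
```

I handed the job in at about 25 s, with the tote gripped and tilted about 30°, near-right (dish-side) corner lowest. The last pictures, at 27.5° just before the final small tilt, showed all three spares in that corner and both flaps open; the dish and tape roll were not touched.

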